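Mesh the splined key in the bench clamp and hold the settee squeezed

TASK

Slide the red-winged clamp key out through the open end of its slotted rack, turn it until its cross-shaped splines mesh with the cross-slotted socket on top of the bench clamp, and push it fully home, collar down on the socket, so that the upper padded jaw squeezes the rosewood settee frame. Finish while still gripping the key and pressing it home: do not let go. Leave the settee where it stands in the clamp and do not knock the other pieces about.

Things in the scene. Friction and masses are not known exactly. Their poses are not given: they have to be found in the camera images.
- key: Loose clamp key, upright, about 140 g, 82 mm tall. Origin: centre of its lower tip; z up. From the tip: steel cross stem 0-22 mm (two crossed blades along key x and y, 26 mm across, 7 mm thick, tapered over the lowest 5 mm to about 22 by 3.5), round collar 22-30 mm, 44 mm across, neck 30-46 mm, 12 mm across, red wing above. The cross repeats every quarter turn.
- key_grip (a point): Centre of the key's red wing grip, 64 mm above the key's tip, axes as the key's. The wing is 34 mm along key x, 14 mm thick along key y (the width to grip) and 36 mm tall (46 to 82 mm above the tip). At the start the tip hangs 12 mm over the table, so the wing spans 58 to 94 mm, its underside 5 mm above the rack's cover.
- rack: Fixed wooden key rack, 74 mm (x) by 110 mm (y) by 53 mm tall, origin: centre of its underside. A 50 mm wide channel runs along its y, open only at the +y end. Two ledges 34 mm high carry the key's collar over a 30 mm groove for the stem. A cover (underside 47 mm, top 53 mm high) overhangs the collar with 5 mm free height above it; a 20 mm slot along y lets the neck pass.
- rack_mouth (a point): Middle of the rack's open +y end, at ledge height (34 mm over the table), 55 mm along rack y from the rack's origin; axes as the rack's. The key cannot be lifted while its collar is under the cover: it slides along rack +y and is free once its axis is over 22 mm beyond this point (77 mm from the rack's origin).
- clamp: Fixed cast-iron bench clamp, 158 mm tall with its socket. Origin on the table right under the socket's axis. Base 110 mm (x) by 175 mm (y, from -68 to +108 mm), 16 mm thick; a column at y = +85 mm carries an arm (top at 130 mm) to the socket.
- socket: Steel drive socket on the clamp's arm, 44 mm across, axis vertical, origin at its underside 130 mm above the table. Two crossed slots 9.5 mm wide, open at the rim, run along its own x and y, 24 mm deep from the top, mouth chamfered 1.5 mm. Repeats every quarter turn. Stiff (about 0.5 N m to turn it); its angle differs from the clamp's and from run to run.
- socket_top (a point): Centre of the socket's top face, 158 mm above the table, axes as the socket's. The key's tip meets the jaw's sprung push rod 13 mm below this point; over the next 9 mm the resistance grows to about 9 N, then the key is home: collar on the steel top, tip 22 mm below this point. If released, it is pushed back up.
- upper_jaw: Upper padded wooden jaw, 24 x 44 mm, on the sprung push rod under the arm; origin: centre of its pad's underside, 72 mm above the table at rest, 6 mm over the settee's seat. It only slides vertically, goes down 9 mm when the key is home, and then presses the settee about 3 mm into the sprung lower jaw.
- settee: Loose miniature settee frame of rosewood, 84 mm wide, 44 mm deep, 66 mm tall, origin at the centre of its underside; it stands on the clamp's lower padded jaw (36 mm above the table), seat top 30 mm above its feet, under the upper jaw.
- highchair: Loose yellow miniature highchair, 84 mm tall, 40 mm wide, origin at the centre of its underside. To be left alone.
- curio: Loose miniature glass-fronted curio cabinet, 42 x 80 x 140 mm, origin at the centre of its underside. To be left alone.
- sanding_stick: Loose aluminium sanding stick, 150 x 20 x 6 mm, lying along its x, origin at the centre of its underside. To be left alone.
- filler_jar: Loose closed jar of wood filler, 48 mm across, 50 mm tall, origin at the centre of its underside. To be left alone.
- stool: Loose miniature three-legged wooden stool, 38 mm across, 40 mm tall, origin at the centre of its underside. To be left alone.
There are look-alikes about, which are no part of the job. Of the things that look like the key, the smallest one is meant.

How it is judged:
By the outcome, as a careful person would: the job done as asked, in the order asked, and still so for the second after the job is handed in, while the arm keeps its last pose, push and grip.
It also fails if it takes over 45 s, if anything falls off the work surface, if the arm or the gripper's body presses on something with over 40 N, if the wrist force passes 120 N, or if a joint passes its speed limit or range.

ROBOT

A 6-joint arm with a two-finger parallel gripper is mounted at the origin on the work surface. World frame = base frame: x ahead of the robot, y to its left, z up, the work surface at z = 0. Lengths are in mm, angles in rad, forces in N, time in s.
With the tool pointing down it reaches from about 350 to 875 mm from the base axis. Payload 4.2 kg.
Tool frame: the origin (TCP) lies midway between the tips of the shut fingers; the grasp point (between the pads) lies 19 mm behind it; z points along the fingers, y is the line along which they close (so a half turn about z gives the same grasp; the last joint's range is limited). The gripper opens to 85 mm and grips with 20 to 120 N. Pads are 22 mm wide; open, the fingers measure 114 mm over their backs; the gripper's body (76 mm by 85 mm) begins 54 mm behind the grasp point. The pads swing forward as they close: fully open they stand 13 mm farther back than shut.
Start: joints at [0.259, 0.385, 0.008, 0, -1.194, -0.259], TCP at [624.979, 0.025, 231.312] pointing down, gripper open.
Joint ranges: [-3.14, 3.14], [-1.21, 2.06], [-1.07, 1.41], [-3.16, 2.05], [-2.99, -0.16], [-3.1, 3.1]. Speed limits (rad/s): [2.79, 2.79, 3.14, 3.14, 3.14, 3.14].

INTERFACE

Orientations are given as a unit quaternion [x, y, z, w].
In Python, from bench import read_state, get_image, job_done gives the robot as it stands.
- The arm moves only by the tool servo_tool, never from a script. Its arguments are lists of equal length, an entry for each row: "rotation": the turn, a rotation vector about the world's x, y, z scaled (see below), a list of three; "slide": the shift along the world's x, y, z scaled (see below), a list of three; "grip": the opening, from -1 (shut) to 1 (fully open). In form: {"rotation": [[rx, ry, rz], ...], "slide": [[tx, ty, tz], ...], "grip": [grip, ...]}. A call has 1 to 8 rows; each row is the pose to reach, as a shift and turn from the pose commanded when the call began, turning the shorter way round; what a row does not reach only later rows make up. The controller multiplies each number of a shift by 0.2 m and each number of a turn by 360 degrees. A row lasts 1/8 s, in which the tool goes at most 62.5 mm and 10.7 degrees, less where a joint would pass 70% of its speed; a pose out of reach is approached as far as the arm can. A call with a number of a shift or a turn outside -1 to 1 is refused whole. A call with a gripper value outside its range is refused whole. The fingers move at their own pace and stop on an object; the grip force is fixed at half the most. Time passes only in rows, so rows that repeat a pose let the fingers close. It gives the time, the measured TCP pose, the force, the opening and the grip force at its end, in the units of the state.
- read_state(): the state, without advancing time (a new reading comes with each control period).
- get_image(name): name is "scene" or "side" or "wrist"; returns a dict with "image" (400x640x3 uint8, red, green, blue), "depth" (400x640 float32, mm along the optical axis (not along the pixel's ray), 0 where there is no reading), "camera_matrix" (3x3 intrinsics, pixels), "rvec" (rotation vector, rad) and "tvec" (3), from world to camera coordinates, as OpenCV has them; the wrist camera has in their place "hand_eye" (4x4, takes a point from camera to tool coordinates, whose origin is the TCP and whose axes are the flange's). Camera axes: x right, y down, z forward; pixel columns grow to the right and rows downward; lengths in mm; the calibration is good to about 2 mm. A picture is of the moment at which its call begins: read the wrist's pose just before it.
- job_done(): hands the job in; it is judged then, once.
The state is a dict: "clock": time; "joints": joint angles; "joint_vel": joint speeds; "joint_efforts": joint torques, N m; "position": TCP position; "ee_rot": TCP orientation; "contact_force": force on the tool from outside, world axes, zero at the start; "wrist_torque": the same for the moment, N m; "gripper_width": finger opening in mm; "grasp_force": force on a finger pad.
Only numpy, scipy, OpenCV 4.12 (cv2) and the standard library are available. Lean on these libraries where they do the work, as an engineer would, in place of code of your own. Each camera call takes 0.05 s, during which the arm holds its last target. There are 200 camera calls.

## Working session

There is one attempt and no reset: what is moved stays moved. The work goes in short steps, Python scripts to look and compute and a tool call to move; the robot and the scene stay as the last step left them, time stands still between calls to the robot, and variables do not carry over. Pictures are saved under pics/ and viewed, at most 10 in all, crops included, and the job is handed in when it is done.

Besides the shell and the picture viewer there is one more tool, called as name(argument=value, ...) on one line, values as JSON. servo_tool: Moves the arm, as the interface text tells. Shifts and turns lie within -1 to 1; 1 stands for 0.2 m of shift or 360 degrees of turn. Its arguments: {"type":"object","properties":{"rotation":{"type":"array","items":{"type":"array","items":{"type":"number","minimum":-1,"maximum":1}}},"slide":{"type":"array","items":{"type":"array","items":{"type":"number","minimum":-1,"maximum":1}}},"grip":{"type":"array","items":{"type":"number"}}},"required":["rotation","slide","grip"]}

```bash
ls; mkdir -p pics
cat > h.py <<'E'
import numpy as np, cv2
from bench import read_state,get_image,job_done
from scipy.spatial.transform import Rotation as R
def grab(name):
    s=read_state(); g=get_image(name); K=np.array(g["camera_matrix"])
    if name=="wrist":
        H=np.array(g["hand_eye"]); T=np.eye(4); T[:3,:3]=R.from_quat(s["ee_rot"]).as_matrix(); T[:3,3]=s["position"]; M=T@H
    else:
        A=np.eye(4);A[:3,:3]=cv2.Rodrigues(np.array(g["rvec"],float))[0];A[:3,3]=np.ravel(g["tvec"]);M=np.linalg.inv(A)
    return dict(im=g["image"],d=g["depth"],K=K,M=M,s=s)
def cloud(g):
    h,w=g["d"].shape;u,v=np.meshgrid(np.arange(w),np.arange(h));d=g["d"]
    K=g["K"];P=np.stack([(u-K[0,2])/K[0,0]*d,(v-K[1,2])/K[1,1]*d,d],-1)
    W=P@g["M"][:3,:3].T+g["M"][:3,3];W[d<=0]=np.nan;return W
def ray(g,uv,z):
    uv=np.atleast_2d(uv).astype(float);K=g["K"]
    r=np.c_[(uv[:,0]-K[0,2])/K[0,0],(uv[:,1]-K[1,2])/K[1,1],np.ones(len(uv))]@g["M"][:3,:3].T;o=g["M"][:3,3]
    return o+r*((z-o[2])/r[:,2])[:,None]
def save(n,im,f=1):
    cv2.imwrite(f"pics/{n}.png",cv2.resize(im[...,::-1],None,fx=f,fy=f,interpolation=cv2.INTER_CUBIC))
E
python3 - <<'E'
from h import *
import pickle
for n in("scene","side","wrist"):
    g=grab(n);pickle.dump(g,open(n+".pkl","wb"))
    im=g["im"]; print(n,g["M"][:3,3].round(),g["s"]["clock"]); save(n+"0",im)
    W=cloud(g); hsv=cv2.cvtColor(im,cv2.COLOR_RGB2HSV)
    m=(((hsv[...,0]<8)|(hsv[...,0]>172))&(hsv[...,1]>150)&(hsv[...,2]>80)).astype(np.uint8)
    k,l,st,c=cv2.connectedComponentsWithStats(m)
    for i in range(1,k):
        if st[i,4]>40: 
            p=W[l==i]; print(st[i],c[i].round(),np.nanmedian(p,0).round(),np.nanpercentile(p,3,axis=0).round(),np.nanpercentile(p,97,axis=0).round())
E
```

```text
pics
scene [1011. -753.  680.] 0.0
[428 220  15  17 196] [435. 228.] [907.  14.  94.] [893.   7.  71.] [920.  39. 102.]
[243 259  16  15 194] [250. 266.] [ 572. -312.   83.] [ 558. -323.   64.] [ 584. -301.   95.]
[283 264  21  23 396] [293. 275.] [ 681. -299.   98.] [ 661. -314.   69.] [ 698. -279.  112.]
[230 295  26  30 503] [243. 309.] [ 646. -426.   99.] [ 587. -444.   22.] [ 656. -398.  112.]
side [ 448. 1101.  843.] 0.05
[301 152  14  18 205] [307. 161.] [ 675. -285.   94.] [ 658. -464.    3.] [ 692. -270.  115.]
[338 159   9  12  90] [342. 164.] [ 565. -303.   83.] [ 553. -316.   65.] [ 576. -291.   98.]
[198 202  13  16 131] [205. 208.] [898.  31. 100.] [  889. -1239.  -746.] [1403.   41.  105.]
[222 221   5  15  48] [224. 228.] [852.  31.  38.] [848.  17.  20.] [856.  38.  50.]
wrist [624. -82. 372.] 0.1
[   0  188   58   42 1773] [ 27. 208.] [894.  23.  98.] [887.  10.  70.] [913.  38. 101.]
[104 188   8  18  89] [108. 197.] [852.  28.  45.] [849.  19.  44.] [855.  36.  47.]
[420 243  12  15  95] [425. 249.] [515.  80.  65.] [511.  73.  64.] [521.  88.  67.]
```

View pics/scene0.png

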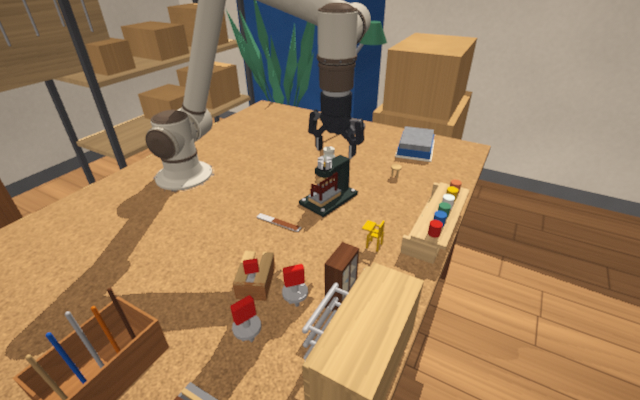

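View pics/wrist0.png

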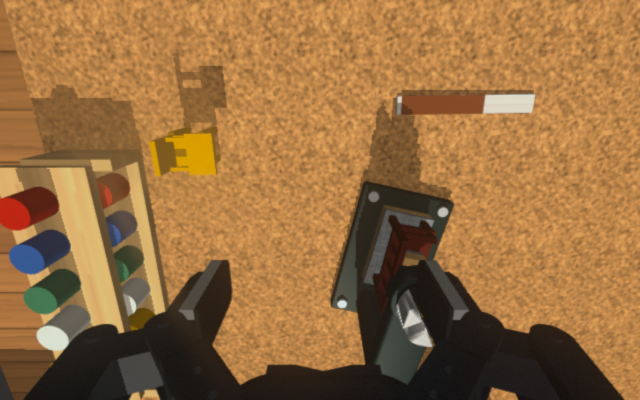

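Run:
```python
import pickle
from h import *
g=pickle.load(open("scene.pkl","rb"))
save("crop0",g["im"][210:350,200:460],3)
```

```text
(no output)
```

View pics/crop0.png

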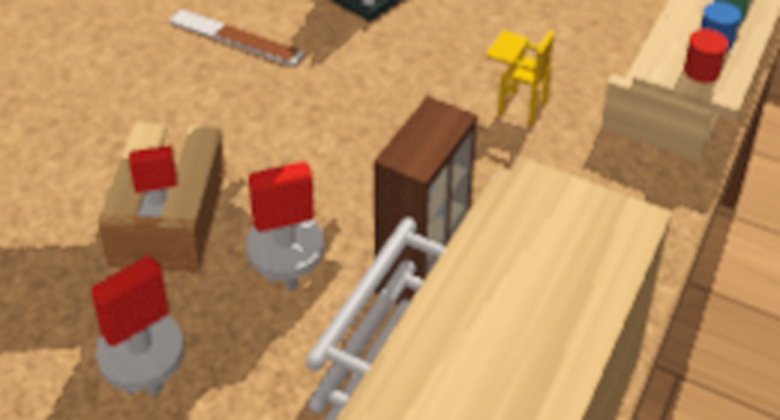

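Candidates in the scene image are the red wings at (250,266), (293,275) and (243,309). The one at (250,266) sits in the slotted rack, with its neck in the slot and a wing about 31 mm tall in view, and it's the smallest. The other two stand free, have bigger collars and reach 112 mm high, so the racked one is the key. The clamp socket is at wrist px (412,318). Next I'll look from above the rack.

servo_tool(rotation=[[0,0,0],[0,0,0],[0,0,0],[0,0,0],[0,0,0],[0,0,0]], slide=[[-0.06,-0.25,0],[-0.12,-0.5,0],[-0.2,-0.75,0],[-0.25,-1,0],[-0.25,-1,0],[-0.25,-1,0]], grip=[1,1,1,1,1,1])

```text
clock: 0.9
position: [574.8, -200.0, 231.0]
ee_rot: [-0.707, 0.707, 0.0, -0.0]
contact_force: [0.9, 0.6, 0.8]
gripper_width: 85.4
grasp_force: 0.0
```

Run:
```python
from h import *
import pickle
g=grab("wrist");pickle.dump(g,open("w1.pkl","wb"))
im=g["im"];save("w1",im);print(g["s"]["position"],g["s"]["clock"],g["M"].round(3))
W=cloud(g); hsv=cv2.cvtColor(im,cv2.COLOR_RGB2HSV)
m=(((hsv[...,0]<8)|(hsv[...,0]>172))&(hsv[...,1]>150)&(hsv[...,2]>80)).astype(np.uint8)
k,l,st,c=cv2.connectedComponentsWithStats(m)
for i in range(1,k):
    if st[i,4]>150:
        p=W[l==i]; zt=np.nanpercentile(p[:,2],90)
        mm=((l==i)&(np.abs(W[...,2]-zt)<4)).astype(np.uint8)
        cs=max(cv2.findContours(mm,0,1)[0],key=cv2.contourArea)
        q=ray(g,cs[:,0],zt)[:,:2].astype(np.float32)
        print(c[i].round(),st[i],zt.round(1),cv2.minAreaRect(q))
# rack cover top z~53
m=(np.abs(W[...,2]-53)<4).astype(np.uint8)
k,l,st,c=cv2.connectedComponentsWithStats(cv2.morphologyEx(m,2,np.ones((3,3))))
for i in range(1,k):
    if st[i,4]>300:
        cs=max(cv2.findContours((l==i).astype(np.uint8),0,1)[0],key=cv2.contourArea)
        q=ray(g,cs[:,0],53)[:,:2].astype(np.float32)
        print("cover",c[i].round(),st[i],np.nanmedian(W[l==i],0).round(),cv2.minAreaRect(q))
```

```text
[ 574.8093118  -199.99664988  230.96263003] 0.9 [[-1.00000e+00  1.00000e-03 -1.00000e-03  5.73980e+02]
 [ 0.00000e+00  9.47000e-01  3.20000e-01 -2.81891e+02]
 [ 1.00000e-03  3.20000e-01 -9.47000e-01  3.72840e+02]
 [ 0.00000e+00  0.00000e+00  0.00000e+00  1.00000e+00]]
[333.  55.] [314  35  39  41 758] 94.2 ((566.09716796875, -306.1392517089844), (32.94358825683594, 13.402124404907227), 42.50759506225586)
[198.  75.] [ 166   45   65   59 2274] 111.4 ((673.439697265625, -291.17205810546875), (45.07678985595703, 18.721698760986328), 45.50531005859375)
[ 22. 382.] [  9 371  29  24 483] 101.1 ((904.4052734375, 22.448711395263672), (33.323246002197266, 25.718360900878906), 47.7137336730957)
cover [45. 23.] [ 36   0  18  50 329] [ 820. -336.   52.] ((819.1943359375, -334.60772705078125), (6.860598564147949, 38.71310806274414), 0.03230541571974754)
cover [340.  76.] [ 280    2  119  147 7154] [ 558. -291.   52.] ((557.1220703125, -288.25323486328125), (73.83003234863281, 109.65431213378906), 24.387544631958008)
cover [ 69. 323.] [ 33 321  74   5 306] [880. -15.  53.] ((878.0751342773438, -14.890236854553223), (5.828096389770508, 88.53153228759766), 89.94712829589844)
```

View pics/w1.png

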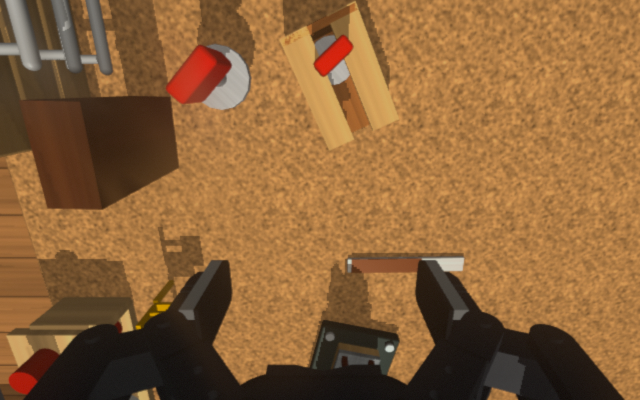

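The top view w1 shows the rack at (340,76). Its measured size is 74x110 mm at height 52, yaw 24.4°. The end wall is at (330,15) and the open end at (355,140), which is world (-0.41, 0.91). The key's wing at (333,55) measures 33x13.4 mm at z 94, long axis at 42.5°, which matches the spec; the wing at (198,75) is 45x19 mm, too big. I'll grip the small one.

servo_tool(rotation=[[0,0,-0.027],[0,0,-0.054],[0,0,-0.081],[0,0,-0.108],[0,0,-0.132],[0,0,-0.132],[0,0,-0.132],[0,0,-0.132]], slide=[[-0.01,-0.13,0],[-0.02,-0.26,0],[-0.03,-0.4,-0.05],[-0.044,-0.53,-0.15],[-0.044,-0.53,-0.35],[-0.044,-0.53,-0.55],[-0.044,-0.53,-0.7],[-0.044,-0.53,-0.7]], grip=[1,1,1,1,1,1,1,1])

```text
clock: 1.95
position: [565.0, -304.2, 88.5]
ee_rot: [-0.363, 0.932, 0.002, -0.002]
contact_force: [0.3, -0.4, -0.2]
gripper_width: 85.7
grasp_force: 0.0
```

servo_tool(rotation=[[0,0,0],[0,0,0],[0,0,0],[0,0,0],[0,0,0],[0,0,0],[0,0,0],[0,0,0]], slide=[[0,0,-0.1],[0,0,-0.155],[0,0,-0.155],[0,0,-0.155],[0,0,-0.155],[0,0,-0.155],[0,0,-0.155],[0,0,-0.155]], grip=[1,1,1,-1,-1,-1,-1,-1])

```text
clock: 2.95
position: [566.4, -306.1, 60.6]
ee_rot: [-0.362, 0.932, -0.0, 0.0]
contact_force: [-0.7, 0.8, 0.8]
gripper_width: 12.9
grasp_force: 61.1
```

Run:
```python
from h import *
import pickle
s=read_state();print({k:np.round(s[k],2) for k in("clock","position","contact_force","gripper_width","grasp_force","joints")})
g=pickle.load(open("wrist.pkl","rb"));W=cloud(g)
m=(np.abs(W[...,2]-158)<5);m[:250]=0
ys,xs=np.where(m);print(len(xs),np.nanmedian(W[m],0))
save("sock0",g["im"][260:390,340:500],4)
```

```text
{'clock': np.float64(2.95), 'position': array([ 566.4 , -306.09,   60.63]), 'contact_force': array([-0.7 ,  0.85,  0.76]), 'gripper_width': np.float64(12.93), 'grasp_force': np.float64(61.06), 'joints': array([-0.24,  0.57, -0.15,  0.  , -0.85, -0.58])}
604 [548.80793879 106.75323141 157.14281783]
```

View pics/sock0.png

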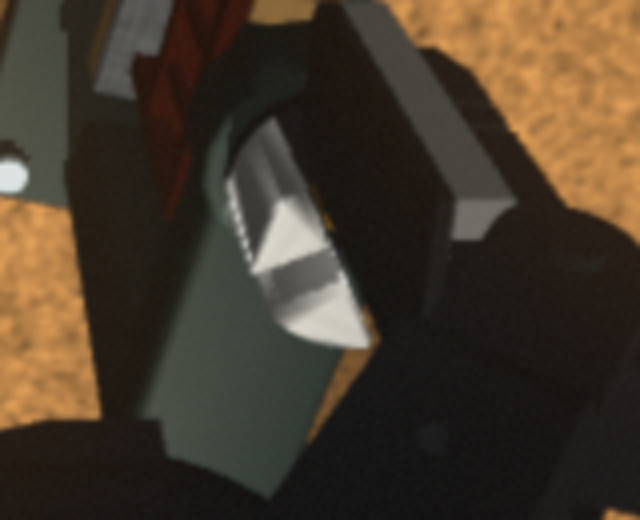

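The crop shows the socket mostly hidden behind a finger, about (545,105,157); I'll measure it on the way. The key is gripped, 12.9 mm wide at 61 N. Now I'll lift it 2 mm and slide it out along rack +y.

servo_tool(rotation=[[0,0,0],[0,0,0],[0,0,0],[0,0,0],[0,0,0],[0,0,0],[0,0,0],[0,0,0]], slide=[[0,0,0.01],[-0.033,0.073,0.01],[-0.074,0.164,0.01],[-0.116,0.255,0.01],[-0.157,0.346,0.01],[-0.198,0.437,0.01],[-0.231,0.51,0.01],[-0.231,0.51,0.01]], grip=[-1,-1,-1,-1,-1,-1,-1,-1])

```text
clock: 3.95
position: [519.2, -202.7, 62.4]
ee_rot: [-0.363, 0.932, 0.0, -0.0]
contact_force: [-0.0, 0.2, -2.0]
gripper_width: 13.1
grasp_force: 60.7
```

servo_tool(rotation=[[0,0,0],[0,0,0],[0,0,0],[0,0,0],[0,0,0],[0,0,0],[0,0,0],[0,0,0]], slide=[[0,0,0.15],[0,0,0.4],[0,0,0.65],[0,0,0.9],[0.05,0.2,1],[0.1,0.5,1],[0.2,0.8,1],[0.3,1,1]], grip=[-1,-1,-1,-1,-1,-1,-1,-1])

```text
clock: 4.95
position: [580.3, -1.9, 262.6]
ee_rot: [-0.363, 0.932, 0.0, 0.0]
contact_force: [0.8, 0.5, -1.9]
gripper_width: 13.0
grasp_force: 60.6
```

servo_tool(rotation=[[0,0,0],[0,0,0],[0,0,0],[0,0,0],[0,0,0],[0,0,0]], slide=[[0.05,0.25,0.03],[0.1,0.5,0.05],[0.12,0.75,0.05],[0.12,0.8,0.05],[0.12,0.8,0.05],[0.12,0.8,0.05]], grip=[-1,-1,-1,-1,-1,-1])

```text
clock: 5.7
position: [603.9, 154.8, 272.3]
ee_rot: [-0.362, 0.932, -0.0, -0.0]
contact_force: [0.3, 0.4, -1.4]
gripper_width: 13.0
grasp_force: 60.6
```

Run:
```python
from h import *
import pickle
g=grab("wrist");pickle.dump(g,open("w2.pkl","wb"))
im=g["im"];save("w2",im);s=g["s"];print(s["position"],s["clock"],s["gripper_width"],g["K"][0,0])
W=cloud(g)
m=(np.abs(W[...,2]-158)<5).astype(np.uint8)
k,l,st,c=cv2.connectedComponentsWithStats(m)
for i in range(1,k):
    if st[i,4]>100: print(c[i].round(),st[i],np.nanmedian(W[l==i],0).round(1))
```

```text
[603.91009881 154.78181516 272.34203387] 5.7 13.022376555602285 323.7903227649961
[318.  62.] [303  51  28  23 390] [532.   84.5 157.2]
[347.  72.] [336  56  22  30 383] [522.  104.7 157.2]
[309.  93.] [299  81  21  28 356] [552.2  94.5 157.2]
[338. 102.] [326  92  27  21 344] [542.1 114.8 157.3]
```

View pics/w2.png

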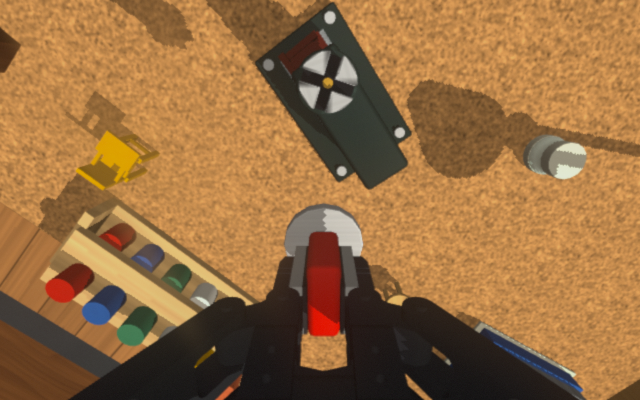

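w2 shows the socket as four bright quadrants around (328,82), with the held key's wing at (323,285) and its collar at (323,235). Next come the exact centre, the slot angle, and the key's offset in the hand.

Run:
```python
from h import *
import pickle
g=pickle.load(open("w2.pkl","rb"));W=cloud(g);im=g["im"];s=g["s"]
m=(np.abs(W[...,2]-157.3)<4).astype(np.uint8); m[130:]=0
ys,xs=np.where(m); q=ray(g,np.c_[xs,ys],158)[:,:2].astype(np.float32)
print("circle",cv2.minEnclosingCircle(q))
k,l,st,c=cv2.connectedComponentsWithStats(m)
C=np.array([ray(g,np.c_[np.where(l==i)[::-1]],158)[:,:2].mean(0) for i in range(1,k) if st[i,4]>100])
ce=C.mean(0);a=np.degrees(np.arctan2(*(C-ce).T[::-1]))%90
print("cent",ce,"slot angles",(a-45)%90)
# tool
Rm=R.from_quat(s["ee_rot"]).as_matrix();p=np.array(s["position"]);print("tool x angle",np.degrees(np.arctan2(Rm[1,0],Rm[0,0])),"z",Rm[:,2].round(4))
T=(W-p)@Rm   # tool coords
hsv=cv2.cvtColor(im,cv2.COLOR_RGB2HSV)
red=((hsv[...,0]<8)|(hsv[...,0]>172))&(hsv[...,1]>150)&(hsv[...,2]>80); red[:,:290]=0;red[:,360:]=0;red[:220]=0;red[345:]=0
P=T[red];print("wing z pct",np.nanpercentile(P[:,2],[2,25,50,75,98]).round(1))
print("wing x,y pct",np.nanpercentile(P[:,0],[2,50,98]).round(1),np.nanpercentile(P[:,1],[2,50,98]).round(1))
top=red&(T[...,2]<np.nanpercentile(P[:,2],25)+2)
Q=T[top];print("top n",len(Q),np.nanpercentile(Q[:,0],[1,99]),Q.mean(0))
# front face tilt: fit x vs z on face
f=red&(T[...,0]>np.nanpercentile(P[:,0],98)-3); F=T[f];print("front",len(F),np.polyfit(F[:,2],F[:,0],1))
# collar
cm=(hsv[...,1]<60)&(hsv[...,2]>90);cm[:200]=0;cm[262:]=0;cm[:,:280]=0;cm[:,370:]=0
Z=T[cm];Z=Z[np.isfinite(Z[:,0])];z=np.median(Z[:,2]);print("collar z",z,np.percentile(Z[:,2],[5,95]))
Zt=Z[np.abs(Z[:,2]-z)<2.5];A=np.c_[Zt[:,:2],np.ones(len(Zt))];print("plane",np.linalg.lstsq(A,Zt[:,2],rcond=None)[0])
t=Zt;print("collar xmax",np.percentile(t[:,0],99.5),"y",np.percentile(t[:,1],[.5,99.5]))
```

```text
circle ((537.0864868164062, 99.69132232666016), 21.889657974243164)
cent [537.09364384  99.61216723] slot angles [25.10801052 24.99001263 25.06304225 25.23633214]
tool x angle -137.59295889485375 z [-2.e-04 -3.e-04 -1.e+00]
wing z pct [-33.7 -32.8 -32.2 -26.2  -3.3]
wing x,y pct [-13.7   9.8  17.6] [-5.4  0.8  7.2]
top n 2201 [-14.84691616  17.02083859] [  2.24532026   0.93410874 -32.56224805]
front 1252 [ 0.03392145 17.48098912]
collar z 19.020550223996214 [-7.36973318 20.98423928]
plane [2.05231933e-03 2.87571163e-03 1.90759589e+01]
collar xmax 22.447079081203224 y [-19.78652506  21.81295922]
```

servo_tool(rotation=[[0,0,-0.024],[0,0,-0.048],[0,0,-0.048],[0,0,-0.048],[0,0,-0.048],[0,0,-0.048],[0,0,-0.048]], slide=[[-0.11,-0.09,0],[-0.22,-0.19,0],[-0.329,-0.278,-0.05],[-0.329,-0.278,-0.15],[-0.329,-0.278,-0.26],[-0.329,-0.278,-0.285],[-0.329,-0.278,-0.285]], grip=[-1,-1,-1,-1,-1,-1,-1])

```text
clock: 6.62
position: [538.5, 99.8, 215.7]
ee_rot: [-0.218, 0.976, -0.0, 0.0]
contact_force: [0.7, -0.6, -1.2]
gripper_width: 13.4
grasp_force: 60.6
```

servo_tool(rotation=[[0,0,0],[0,0,0],[0,0,0],[0,0,0],[0,0,0],[0,0,0]], slide=[[0,0,-0.02],[0,0,-0.04],[0,0,-0.055],[0,0,-0.07],[0,0,-0.08],[0,0,-0.08]], grip=[-1,-1,-1,-1,-1,-1])

```text
clock: 7.38
position: [538.1, 100.4, 199.1]
ee_rot: [-0.218, 0.976, -0.0, -0.0]
contact_force: [0.4, 0.1, -1.7]
gripper_width: 13.2
grasp_force: 60.6
```

The stem is about 8 mm in with no resistance, so it has meshed. Now I'll push it home.

servo_tool(rotation=[[0,0,0],[0,0,0],[0,0,0],[0,0,0],[0,0,0],[0,0,0]], slide=[[0,0,-0.02],[0,0,-0.035],[0,0,-0.05],[0,0,-0.06],[0,0,-0.07],[0,0,-0.07]], grip=[-1,-1,-1,-1,-1,-1])

```text
clock: 8.12
position: [538.4, 100.5, 186.0]
ee_rot: [-0.218, 0.976, -0.0, 0.0]
contact_force: [-2.8, 0.4, 4.0]
gripper_width: 13.2
grasp_force: 61.6
```

servo_tool(rotation=[[0,0,0],[0,0,0],[0,0,0],[0,0,0]], slide=[[0,0,-0.01],[0,0,-0.015],[0,0,-0.015],[0,0,-0.015]], grip=[-1,-1,-1,-1])

```text
clock: 8.62
position: [538.5, 100.4, 184.5]
ee_rot: [-0.219, 0.976, -0.0, 0.001]
contact_force: [-4.6, 0.6, 10.6]
gripper_width: 13.2
grasp_force: 62.7
```

servo_tool(rotation=[[0,0,0],[0,0,0],[0,0,0],[0,0,0]], slide=[[-0.005,0,0],[-0.005,0,-0.005],[-0.005,0,-0.01],[-0.005,0,-0.01]], grip=[-1,-1,-1,-1])

```text
clock: 9.12
position: [538.4, 100.4, 184.4]
ee_rot: [-0.219, 0.976, -0.0, 0.002]
contact_force: [-5.6, -0.3, 18.0]
gripper_width: 13.2
grasp_force: 63.7
```

Run:
```python
from h import *
import pickle
a=grab("side");b=grab("scene");w=grab("wrist")
pickle.dump((a,b,w),open("end.pkl","wb"))
s=read_state();print(np.round(s["position"],1),np.round(s["contact_force"],1),s["clock"],np.round(s["wrist_torque"],2))
# wrist: collar height, wing height
W=cloud(w);p=np.array(s["position"]);im=w["im"];hsv=cv2.cvtColor(im,cv2.COLOR_RGB2HSV)
red=((hsv[...,0]<8)|(hsv[...,0]>172))&(hsv[...,1]>150)&(hsv[...,2]>80); red[:,:290]=0;red[:,360:]=0;red[:220]=0;red[345:]=0
print("wing top z",np.nanpercentile(W[red][:,2],[75,90]))
cm=(hsv[...,1]<60)&(hsv[...,2]>90);cm[:200]=0;cm[262:]=0;cm[:,:280]=0;cm[:,370:]=0
print("collar z",np.nanpercentile(W[cm][:,2],[25,50,75]))
x=b["im"][130:230,270:390]; y=w["im"][180:280,260:380]
save("end",np.hstack([x,y]),3)
```

```text
[538.4 100.4 184.4] [-5.1  0.1 17.4] 9.275 [-0.02  1.83  0.01]
wing top z [217.32201876 217.76571928]
collar z [164.37304533 165.27834486 165.85129471]
```

View pics/end.png

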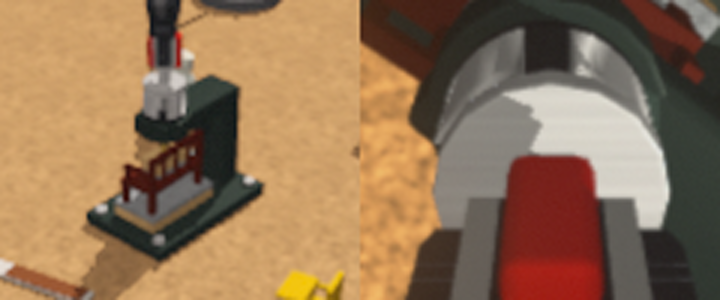

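The collar top measures 165.3 mm, with the same -0.7 mm bias as the socket top read earlier. The wing top is at 217.8 of 218 mm. Pushing another 2 mm moved nothing and raised the force from 10.6 to 18 N, so the key is on its stop. In the crop the collar sits on the socket and the settee stands in the clamp under the arm.

```bash
python3 -c "
from bench import job_done;print(job_done())"
```

```text
the job is handed in; nothing more can be done
None
```

The clamp key is out of its rack and fully home in the socket, collar down and still gripped and pressed at about 18 N; the settee is still standing in the clamp, and the job was handed in at about 9.3 s without a verdict shown.

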